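# Seat the stud plate and hold the pendulum gauge on its set mark

### The job

On the microtome bed, press the propped-up end of the loose stud plate down until the plate lies level and fully home in its pocket. Then take the pendulum angle gauge by its blue grip, rest it upright on the domed brass stud, and rock it there until its swinging black pointer settles on the orange set mark. Finish while still holding it so, with the gauge bearing on the stud and the pointer still; leave the orange mark as it is set and do not disturb the hammer, slide box or film roll.

Things in the scene. Friction and masses are not known exactly. Their poses are not given: they have to be found in the camera images.
- bed: Fixed white microtome bed block, 104 (x) x 176 (y) x 26 mm high, blue end rims at +-y. Origin: centre of its underside, on the bench. Its pocket, open to the top, is 88 x 160 mm, its floor 16 mm above the underside; the 8 mm wide rim stands 10 mm above that floor. The plate's raised end is always at the bed's +y end.
- plate: Loose aluminium plate 80 (x) x 152 (y) x 8 mm, 0.33 kg, in the pocket with 4 mm play, axes as the bed's. Origin: centre of underside. A brass stud (18 mm thick) rises 35 mm above the plate's top to a ball crown: radius 9, ball centre 34, summit 43 mm above origin. Its +y end starts propped 14 mm up (0.10 rad) on a stiff pin; seated, it lies on the pocket floor, its top 2 mm below the rim.
- press_spot (a point): Middle of the blue disc (26 mm) painted on the plate's top near its raised +y end, 52 mm from the stud axis: the place to press.
- stud_top (a point): Summit of the domed brass stud on the plate.
- pin (a joint): Travel (m) of the stiff black friction pin under the plate's raised end, 62 mm from the bed's middle: 0 = up (start), 0.014 = flush with the pocket floor, plate home. It slides against about 6 N of friction and stays where left; the press spot takes about 5 N, and once home the plate meets a rigid floor. Press with some 10 to 15 N.
- gauge: Pendulum angle gauge, 0.32 kg (varies), standing on the bench: flat steel foot 30 (x) x 90 (y) x 12 mm, white dial of 90 mm diameter facing its +x (pivot at the dial's centre, 60 mm above the underside), blue grip block 24 (x) x 32 (y) mm from 99 to 135 mm up. Origin: centre of underside; z up. It rocks in its dial plane, about its x axis. Ticks every 10 degrees, middle one below the pivot.
- gauge_grip (a point): Centre of the blue grip block's grasp zone, 120 mm above the gauge's underside; pinch across its 24 mm thickness (gauge x), so that the dial stays free.
- gauge_foot (a point): Centre of the flat underside of the gauge's foot (the gauge's origin), to be rested on the stud's summit.
- pointer (a joint): Angle (rad) of the black pointer, a lightly damped pendulum, 31 mm, on the dial's pivot; settled (under 1 s) it hangs plumb. 0 with the gauge upright; positive about gauge +x, tip towards gauge +y. Rolling the gauge about its +x by -a (+y end down) makes it settle at +a. It can be seen and read while the gauge is held.
- mark (a joint): Angle in rad of the orange set mark on the dial, same zero and sense as the pointer, between 0.2 and 0.42 (towards the gauge's +y, about 11 to 24 degrees). A stiff friction hand that stays as set.
- pointer_tip (a point): Tip of the pointer, 31 mm from the pivot; this point's -z runs from the pivot to the tip.
- mark_tip (a point): Inner end of the orange mark (8 x 14 mm), 32 mm from the pivot; its -z runs from the pivot to the mark.
- hammer: Bystander: hammer of 240 mm with wooden handle and black head, lying on the bench to the right, seen from the robot.
- slide_box: Bystander: red open box 85 x 100 x 30 mm with upright glass slides to 34 mm high. Origin: centre of its underside.
- film_roll: Bystander: white film roll standing upright, 60 mm diameter, 150 mm high. Origin: centre of its underside.

How it is judged:
On the way, in this order (a step that is already met when the one before it is completed fails the run):
1. the stud plate is pressed down level and home in the pocket (angle between plate's own z axis and vertical below 0.03 rad and value of joint pin above 0.0115 m and z of plate in the frame of bed below 0.0185 m), for 0.2 s.
2. the gauge, held by the gripper, rests upright on the stud's crown (all of step 1 and contact force between gauge and plate above 0.3 N and distance between gauge_foot and stud_top below 0.025 m and z of gauge_foot in the frame of stud_top above -0.013 m and contact force between the fingers and gauge above 2 N and angle between gauge's own z axis and vertical below 0.12 rad), for 0.1 s.
At the end, for the whole second after the job is handed in: The gripper still holds the gauge (over 2 N of finger contact), whose foot bears on the stud (over 0.3 N) with its middle within 25 mm of the summit; the pointer hangs still within 0.07 rad (4 degrees) of the orange mark; the plate is level within 0.03 rad and home (pin down over 11.5 mm) (all of step 1 and contact force between gauge and plate above 0.3 N and distance between gauge_foot and stud_top below 0.025 m and z of gauge_foot in the frame of stud_top above -0.013 m and contact force between the fingers and gauge above 2 N and angle between the z axis of pointer_tip and the z axis of mark_tip, either way round below 0.07 rad and velocity of joint pointer between -0.3 and 0.3 rad/s and angular speed of gauge below 0.15 rad/s and linear speed of plate below 0.02 m/s); the arm keeps its last pose, push and grip.
It fails at once if the hammer, slide box or film roll is moved more than 25 mm (distance of any of hammer, slide_box, film_roll from where it was at the start of the episode above 0.025 m).
It fails at once if the orange mark is moved off its setting range (value of joint mark below 0.17 rad or value of joint mark above 0.45 rad).
It also fails if it takes over 58 s, if anything falls off the work surface, if the arm or the gripper's body presses on something with over 40 N, if the wrist force passes 120 N, or if a joint passes its speed limit or range.

### The arm

A 6-joint arm with a two-finger parallel gripper is mounted at the origin on the work surface. World frame = base frame: x ahead of the robot, y to its left, z up, the work surface at z = 0. Lengths are in m, angles in rad, forces in N, time in s.
With the tool pointing down it reaches from about 0.325 to 0.775 m from the base axis. Payload 5.5 kg.
Tool frame: the origin (TCP) lies at the very end of the fingers, on their centre line; the grasp point (between the pads) lies 19 mm behind it; z points along the fingers, y is the line along which they close (so a half turn about z gives the same grasp; the last joint's range is limited). The gripper opens to 88 mm and grips with 3 to 60 N. Pads are 20 mm wide; open, the fingers measure 115 mm over their backs; the gripper's body (75 mm by 178 mm) begins 61 mm behind the grasp point.
Start: joints at [1.236, 0.091, 1.231, -0, 1.82, -0.057], TCP at [0.165, 0.577, 0.223] pointing down, gripper open.
Joint ranges: [-2.87, 2.87], [-0.86, 2.18], [0.17, 2.46], [-1.51, 4.65], [0.06, 2.69], [-2.65, 2.65]. Speed limits (rad/s): [2.57, 2.57, 3.01, 3.14, 3.14, 3.14].

### API

Orientations are given as a rotation vector (axis times angle).
In Python, from bench import ctrl gives the robot as it stands. Calls block until the motion is done:
- ctrl.move_pose(position, orientation): joint-space move of the TCP to a pose.
- ctrl.movel(position, attitude=None, speed=0.15, guard=None): straight line of the TCP; attitude=None keeps the orientation; speed is the mean speed in m/s. With guard (N) it stops when the force on the tool has changed by that much, and returns True; else False.
- ctrl.goto_joints(angles): joint-space move.
- ctrl.command_gripper(opening): finger opening in m; the grip force is fixed at half the most; returns when the fingers have stopped.
- ctrl.hold(seconds).
- ctrl.inverse_kinematics(position, orientation): joint angles nearest the present ones, or None.
- ctrl.get_obs(): the state.
- ctrl.capture(name): name is "side" or "top"; returns a dict with "img" (384x512x3 uint8, blue, green, red), "K" (3x3 intrinsics, pixels), "world_to_cam" (4x4, takes a point from world to camera coordinates). Camera axes: x right, y up, looking along -z (the intrinsics and any distortion apply to the point x, -y, -z); pixel columns grow to the right and rows downward; lengths in m; the calibration is good to about 2 mm. A picture is of the moment at which its call begins. There is no depth.
A pose or a line that the arm cannot do raises ctrl.MotionError and nothing moves.
- ctrl.job_done(): hands the job in; it is judged then, once.
The state is a dict: "clock": time; "qpos": joint angles; "qd": joint speeds; "joint_torque": joint torques, N m; "position": TCP position; "tcp_rot": TCP orientation; "contact_force": force on the tool from outside, world axes, zero at the start; "torque": the same for the moment, N m; "gripper_width": finger opening in m; "grip_force": force on a finger pad.
Only numpy, scipy, OpenCV 4.12 (cv2) and the standard library are available. Lean on these libraries where they do the work, as an engineer would, in place of code of your own. Each camera call takes 0.05 s, during which the arm holds its last target. There are 200 camera calls.

## Working session

There is one attempt and no reset: what is moved stays moved. The work goes in short steps, each a Python script; the robot and the scene stay as the last script left them, time stands still between calls to the robot, and variables do not carry over. Pictures are saved under pics/ and viewed, at most 10 in all, crops included, and the job is handed in when it is done.

```bash
mkdir -p pics; ls
cat > h.py <<'E'
import numpy as np, cv2
from bench import ctrl
def px(c,p):
    q=c["world_to_cam"]@np.r_[p,1]; v=np.array([q[0],-q[1],-q[2]]); u=c["K"]@v; return u[:2]/u[2]
def ray(c,uv,z):
    W=np.linalg.inv(c["world_to_cam"]); d=np.linalg.inv(c["K"])@np.r_[uv,1]; d=W[:3,:3]@(d*[1,-1,-1]); o=W[:3,3]
    return o+d*(z-o[2])/d[2]
E
python3 - <<'E'
from h import *
for n in("top","side"):
    c=ctrl.capture(n); cv2.imwrite(f"pics/{n}0.png",c["img"]); print(n,c["K"].round(1).tolist(),np.linalg.inv(c["world_to_cam"]).round(3).tolist(),[k for k in c])
o=ctrl.get_obs();print(o)
E
```

```text
pics
top [[366.1, 0.0, 253.0], [0.0, 366.1, 193.9], [0.0, 0.0, 1.0]] [[0.021, 0.996, -0.083, 0.552], [-1.0, 0.022, 0.017, -0.002], [0.018, 0.082, 0.996, 1.273], [0.0, 0.0, 0.0, 1.0]] ['img', 'K', 'world_to_cam']
side [[446.4, 0.0, 246.5], [0.0, 446.4, 199.9], [0.0, 0.0, 1.0]] [[0.827, 0.416, -0.379, 0.101], [-0.562, 0.632, -0.534, -0.771], [0.017, 0.654, 0.756, 1.156], [0.0, 0.0, 0.0, 1.0]] ['img', 'K', 'world_to_cam']
{'clock': 0.1, 'qpos': array([ 1.23626966e+00,  9.17703728e-02,  1.23176746e+00, -9.96829534e-06,
        1.81984748e+00, -5.67149428e-02]), 'qd': array([ 0.00056833, -0.00061014, -0.00321637, -0.00220549,  0.00165563,
       -0.00053652]), 'joint_torque': array([ 2.39235822e-03, -4.47857094e+01, -4.07568634e+01,  6.99700112e-02,
        2.85031280e-02, -1.23200307e-04]), 'position': array([0.16447073, 0.57672038, 0.22162676]), 'tcp_rot': array([-4.34940369e-01, -3.11099565e+00,  2.76483934e-03]), 'contact_force': array([-0.50050557,  0.70610875,  0.34773404]), 'torque': array([-0.04102953, -0.01295792,  0.01269205]), 'grip_force': 0.0, 'gripper_width': 0.08737877651320795}
```

View pics/top0.png

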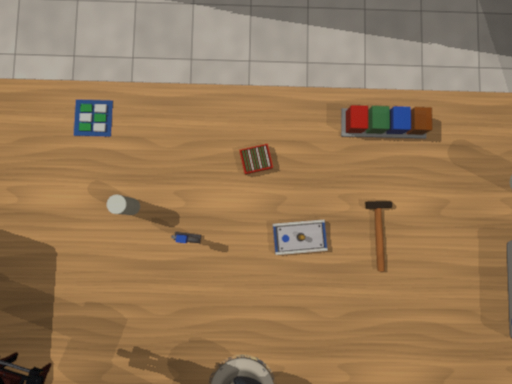

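View pics/side0.png

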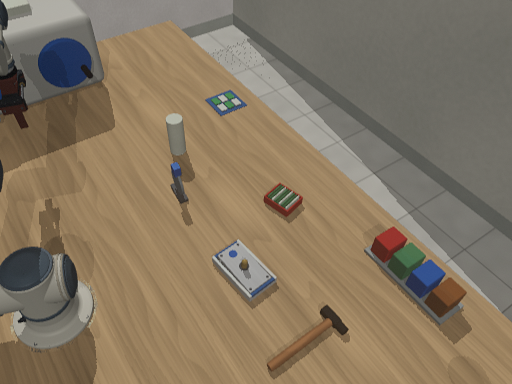

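The top view shows the gauge at about (185,238), the bed at (300,238), the disc at (285,238) and the stud at (301,237). The side view shows the gauge edge-on at about (178,183). I'll zoom in.

Run:
```python
from h import *
t=cv2.imread("pics/top0.png");s=cv2.imread("pics/side0.png")
z=lambda i,u,v,w,h,k:cv2.resize(i[v:v+h,u:u+w],None,fx=k,fy=k,interpolation=cv2.INTER_CUBIC)
a=np.hstack([z(t,160,215,80,50,5),z(t,260,212,80,50,5)]);b=np.hstack([z(s,150,150,80,68,5),z(s,205,233,80,68,5)])
cv2.imwrite("pics/crop.png",np.vstack([a,b]))
```

```text
(no output)
```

View pics/crop.png

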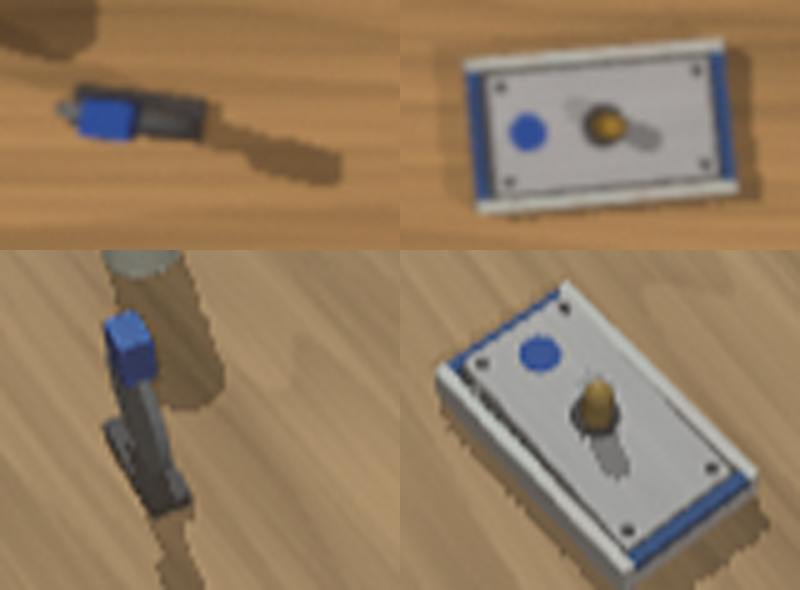

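The crop shows the back of the gauge, so its dial faces about world +x, and the blue disc sits at the bed's +y end. Next I compute poses and check reachability.

```bash
cat >> h.py <<'E'
from scipy.spatial.transform import Rotation as Ro
def Rg(yaw,roll=0): return Ro.from_euler("z",yaw)*Ro.from_euler("x",roll)   # gauge attitude
def tool(G,s=1):   # tool attitude for gauge attitude: z=-gz, y=s*gx
    M=G.as_matrix(); y=s*M[:,0]; z=-M[:,2]; return Ro.from_matrix(np.c_[np.cross(y,z),y,z]).as_rotvec()
def tri(ca,ua,cb,ub):
    def od(c,u):
        a=ray(c,u,0.);b=ray(c,u,.3);d=(b-a)/np.linalg.norm(b-a);return a,d
    (a,d),(b,e)=od(ca,ua),od(cb,ub)
    A=np.c_[d,-e]; t=np.linalg.lstsq(A,b-a,rcond=None)[0]; p,q=a+d*t[0],b+e*t[1]; return (p+q)/2,np.linalg.norm(p-q)
def blue(im,box):
    u,v,w,h=box; s=cv2.cvtColor(im[v:v+h,u:u+w],cv2.COLOR_BGR2HSV); m=cv2.inRange(s,(105,110,60),(125,255,255))
    n,l,st,ce=cv2.connectedComponentsWithStats(m); return [(st[i,4],(ce[i]+[u,v]).round(1)) for i in range(1,n) if st[i,4]>15]
E
python3 - <<'E'
from h import *
t=ctrl.capture("top");s=ctrl.capture("side")
gt=blue(t["img"],(160,215,45,50));gs=blue(s["img"],(150,150,50,60));dt=blue(t["img"],(276,225,20,28));ds=blue(s["img"],(226,245,18,15))
print(gt,gs,dt,ds)
print("grip tri",tri(t,gt[0][1],s,gs[0][1]), "top face",ray(t,(181.4,238.8),.135))
print("foot corners",[ray(t,p,.012).round(4) for p in((175.6,232),(201.4,234.6),(200.6,243))])
C=lambda u,v:(260+u/5,212+v/5)
print("disc",ray(t,C(528,132)if 0 else C(128,132),.037),tri(t,C(128,132),s,(205+135/5,233+104/5)))
print("bed rim corners",[ray(t,C(*p),.026).round(4) for p in((63,60),(320,40),(337,190),(78,212))])
print("crown",ray(t,C(210,126),.065), tri(t,C(210,126),s,(205+198/5,233+130/5)))
E
```

```text
[(np.int32(78), array([181.1, 238.2]))] [(np.int32(70), array([175.9, 167.5]))] [(np.int32(35), array([285.2, 238. ]))] [(np.int32(39), array([232.6, 253.4]))]
grip tri (array([0.50529987, 0.19976957, 0.12344003]), np.float64(0.0008324591886441104)) top face [0.50360202 0.19696809 0.135     ]
foot corners [array([0.521, 0.239, 0.012]), array([0.5139, 0.1509, 0.012 ]), array([0.4854, 0.1527, 0.012 ])]
disc [ 0.50764124 -0.1346178   0.037     ] (array([ 0.50681075, -0.13419509,  0.03647532]), np.float64(0.0018842722100683345))
bed rim corners [array([ 0.555 , -0.0909,  0.026 ]), array([ 0.5722, -0.2661,  0.026 ]), array([ 0.471 , -0.2781,  0.026 ]), array([ 0.4529, -0.1027,  0.026 ])]
crown [ 0.51364627 -0.18553045  0.065     ] (array([ 0.51463217, -0.18580558,  0.06688736]), np.float64(0.0021629529985980798))
```

Run:
```python
from h import *
S=np.array([.513,-.184,.059])
for s in(1,-1):
    print("grasp",s,ctrl.inverse_kinematics([.504,.197,.101],tool(Rg(-.075),s)))
    for yaw in(-125,-105,-85,-65):
        for roll in(0,-.42):
            G=Rg(np.radians(yaw),roll); q=ctrl.inverse_kinematics(S+G.apply([0,0,.101]),tool(G,s)); print(yaw,roll,None if q is None else np.round(q,2))
# press
ctrl.command_gripper(0.0)
att=tool(Rg(.098),-1)
x=np.array([.507,-.1345,.12]); ctrl.move_pose(x,att)
f0=ctrl.get_obs()["contact_force"]
g=ctrl.movel([x[0],x[1],.055],speed=.1,guard=8)
print(g)
if not g:
    g=ctrl.movel([x[0],x[1],.018],speed=.015,guard=12)
    o=ctrl.get_obs(); print(g,o["position"],o["contact_force"]-f0)
    ctrl.hold(.4); o=ctrl.get_obs(); print(o["position"],o["contact_force"]-f0,o["clock"])
```

```text
grasp 1 [ 3.09741071e-01 -5.71141245e-02  1.59567353e+00 -8.88178420e-16
  1.60303325e+00  3.84741071e-01]
-125 0 [-0.41 -0.06  1.49 -0.    1.71  1.77]
-125 -0.42 [-0.46  0.43  1.01  0.07  2.11  1.75]
-105 0 [-0.41 -0.06  1.49 -0.    1.71  1.43]
-105 -0.42 [-0.37  0.45  0.99 -0.05  2.12  1.44]
-85 0 [-0.41 -0.06  1.49 -0.    1.71  1.08]
-85 -0.42 [-0.28  0.41  1.04 -0.17  2.08  1.15]
-65 0 [-0.41 -0.06  1.49 -0.    1.71  0.73]
-65 -0.42 [-0.2   0.33  1.14 -0.27  2.    0.86]
grasp -1 None
-125 0 [-0.41 -0.06  1.49  0.    1.71 -1.37]
-125 -0.42 [-0.46  0.43  1.01  0.07  2.11 -1.39]
-105 0 [-0.41 -0.06  1.49  0.    1.71 -1.72]
-105 -0.42 [-0.37  0.45  0.99 -0.05  2.12 -1.7 ]
-85 0 [-0.41 -0.06  1.49 -0.    1.71 -2.06]
-85 -0.42 [-0.28  0.41  1.04 -0.17  2.08 -2.  ]
-65 0 [-0.41 -0.06  1.49 -0.    1.71 -2.41]
-65 -0.42 [-0.2   0.33  1.14 -0.27  2.   -2.29]Traceback (most recent call last):
  File "<stdin>", line 11, in <module>
bench.MotionError: the arm cannot take that pose within its joint ranges
```

Run:
```python
from h import *
att=tool(Rg(.098),1)
x=np.array([.507,-.1345,.12]); ctrl.move_pose(x,att); ctrl.hold(.2)
f0=ctrl.get_obs()["contact_force"]
g=ctrl.movel([x[0],x[1],.05],speed=.1,guard=8)
print(g,f0)
if not g:
    g=ctrl.movel([x[0],x[1],.018],speed=.015,guard=12)
    o=ctrl.get_obs(); print(g,o["position"],o["contact_force"]-f0)
    ctrl.hold(.4); o=ctrl.get_obs(); print(o["position"],o["contact_force"]-f0,o["clock"])
```

```text
False [ 0.02428906 -0.7644349  -0.04175126]
True [ 0.50707093 -0.13402874  0.02435192] [-0.62678222  0.65299204  3.20449701]
[ 0.50701974 -0.13387632  0.02435674] [ 0.67683015 -1.83432907  3.02014767] 7.35
```

The fingertip stopped at z = 24.4 mm, which matches the seated plate top of 24 mm. Next I lift, photograph the bed and grasp the gauge.

Run:
```python
from h import *
att=tool(Rg(.098),1)
ctrl.movel([.507,-.1345,.22],speed=.2)
G=Rg(-.075); a=tool(G)
ctrl.move_pose([.504,.197,.2],a); ctrl.command_gripper(.07)
t=ctrl.capture("top");s=ctrl.capture("side")
g=ctrl.movel([.504,.197,.101],speed=.1,guard=10); print("hit",g)
ctrl.command_gripper(0.0); ctrl.hold(.1)
o=ctrl.get_obs(); print(o["gripper_width"],o["grip_force"],o["position"],o["clock"])
z=lambda i,u,v,w,h,k:cv2.resize(i[v:v+h,u:u+w],None,fx=k,fy=k,interpolation=cv2.INTER_CUBIC)
s2=ctrl.capture("side")
b=np.vstack([np.hstack([z(t["img"],260,212,80,50,5),z(s["img"],205,233,80,50,5)]),np.hstack([z(s["img"],205,263,80,50,5),z(s2["img"],140,140,80,50,5)])])
cv2.imwrite("pics/b.png",b)
```

```text
hit False
0.023713147354802656 29.84295666217804 [0.50394213 0.19703482 0.10095837] 13.0
```

View pics/b.png

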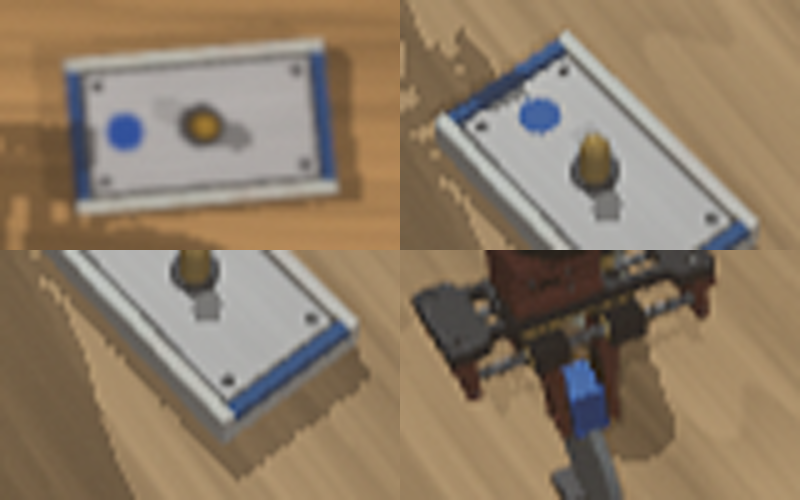

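The plate is level in the pocket, with the stud crown at top-view crop (205,126), which is pixel (301,237), and the gauge is held between the pads. Next I lift it, turn the dial to face the side camera and hover over the stud.

Run:
```python
from h import *
t=ctrl.capture("top");s=ctrl.capture("side")
S=ray(t,(301,237.2),.057); T=tri(t,(301,237.2),s,(243.6,261.5)); print(S,T)
ctrl.movel([.504,.197,.25],speed=.15)
G=Rg(np.radians(-110)); a=tool(G)
S=np.array([S[0],S[1],.059]); np.save("S.npy",S)
ctrl.move_pose(S+[0,0,.101+.08],a)
ctrl.movel(S+[0,0,.101+.015],speed=.1); ctrl.hold(1.0)
s=ctrl.capture("side");t=ctrl.capture("top")
o=ctrl.get_obs(); print(o["position"],o["contact_force"],o["gripper_width"],o["clock"])
u,v=px(s,S+[0,0,.07]); u,v=int(u),int(v); print(u,v)
np.savez("s1.npz",img=s["img"],K=s["K"],W=s["world_to_cam"])
cv2.imwrite("pics/d.png",cv2.resize(s["img"][v-38:v+38,u-50:u+50],None,fx=7.5,fy=7.5,interpolation=cv2.INTER_CUBIC))
```

```text
[ 0.51332299 -0.18343356  0.057     ] (array([ 0.51341551, -0.18419952,  0.05280193]), np.float64(0.000531690740240692))
[ 0.51333152 -0.18344658  0.17500553] [-0.02037153  0.43532395 -4.29222244] 0.023965809253039858 17.6083
243 246
```

View pics/d.png

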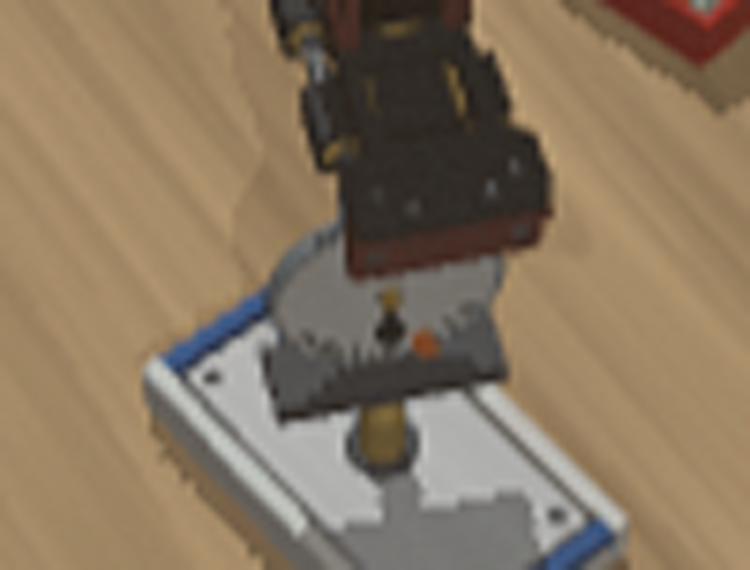

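The dial is readable. In the crop the brass pivot is at (391,297), the black pointer hangs straight down at (389,330), and the orange mark is right of it at (425,343), which is the gauge +y side. I'll turn that into an angle with the calibration.

```bash
cat >> h.py <<'E'
def plane(c,uv,G,P):  # pixel -> (y,z) in gauge axes on plane through P normal gx
    a=ray(c,uv,0.);b=ray(c,uv,.3);n=G.as_matrix()[:,0];k=n@(P-a)/(n@(b-a));q=G.inv().apply(a+k*(b-a)-P);return q[1:]*1e3
def orange(im,u,v,w=35):
    s=cv2.cvtColor(im[v-w:v+w,u-w:u+w],cv2.COLOR_BGR2HSV); m=cv2.inRange(s,(4,140,110),(16,255,255))
    n,l,st,ce=cv2.connectedComponentsWithStats(m); i=1+np.argmax(st[1:,4]); return ce[i]+[u-w,v-w],st[i,4]
E
python3 - <<'E'
from h import *
d=np.load("s1.npz"); c=dict(img=d["img"],K=d["K"],world_to_cam=d["W"]); S=np.load("S.npy")
G=Rg(np.radians(-110)); F=S+[0,0,.014]
C=lambda x,y:np.array([243-50+(x+.5)/7.5-.5,246-38+(y+.5)/7.5-.5])
print(orange(c["img"],243,246),C(425,343))
m,_=orange(c["img"],243,246)
for xo in(.006,.012,.018):
    P=F+G.apply([xo,0,.06]); pv=px(c,P)
    q=plane(c,m,G,P); print(xo,"pivot px",pv,C(391,297),"mark yz",q,"ang",np.arctan2(q[0],-q[1]),"rel. brass",(r:=q-plane(c,C(391,297),G,P)),np.arctan2(r[0],-r[1]),"pointer",plane(c,C(389,330),G,P))
E
```

```text
(array([249.16666667, 253.16666667]), np.int32(6)) [249.23333333 253.3       ]
0.006 pivot px [244.20472002 247.21994323] [244.7        247.16666667] mark yz [ 15.01304348 -34.46980131] ang 0.4107657582059541 rel. brass [ 13.59163252 -34.2497201 ] 0.3777786082147496 pointer [  0.96411977 -21.62479757]
0.012 pivot px [244.72987399 248.95920937] [244.7        247.16666667] mark yz [ 13.25891799 -25.23797517] ang 0.48372592486108495 rel. brass [ 13.47300314 -33.95078448] 0.3777786082147483 pointer [ -0.66738505 -12.50508415]
0.018 pivot px [245.25825633 250.70916762] [244.7        247.16666667] mark yz [ 11.5047925  -16.00614903] ang 0.6232146905640261 rel. brass [ 13.35437375 -33.65184885] 0.37777860821475 pointer [-2.29888987 -3.38537072]
```

Run:
```python
from h import *
S=np.load("S.npy"); G=Rg(np.radians(-110)); a=tool(G)
f0=ctrl.get_obs()["contact_force"]
g=ctrl.movel(S+[0,0,.101-.006],speed=.01,guard=4); ctrl.hold(.3)
o=ctrl.get_obs(); p=o["position"]; print(g,p,p[2]-.101,o["contact_force"]-f0,o["clock"])
np.savez("rest.npz",p=p,f0=f0)
```

```text
True [ 0.51330454 -0.18343949  0.15946196] 0.058461955398483645 [-0.5249637   0.03981114 10.64550395] 19.3333
```

```bash
cat >> h.py <<'E'
def rock_to(r0,r1,dz,n=6,yaw=np.radians(-110)):
    d=np.load("rest.npz"); B=d["p"]-[0,0,.110]
    for r in np.linspace(r0,r1,n+1)[1:]:
        G=Rg(yaw,r); ctrl.movel(B+[0,0,dz]+G.apply([0,0,.110]),tool(G),speed=.04)
        o=ctrl.get_obs(); print(round(r,3),(o["contact_force"]-d["f0"]).round(1),o["position"].round(4),round(o["grip_force"],1))
E
python3 - <<'E'
from h import *
rock_to(0,-.37,.0000); ctrl.hold(1.)
c=ctrl.capture("side"); o=ctrl.get_obs(); print(o["contact_force"],o["clock"])
np.savez("s2.npz",img=c["img"],K=c["K"],W=c["world_to_cam"])
cv2.imwrite("pics/e.png",cv2.resize(c["img"][246-30:246+30,243-40:243+40],None,fx=10,fy=10,interpolation=cv2.INTER_CUBIC))
print(orange(c["img"],243,246))
E
```

```text
-0.062 [-1.7  1.1  6.7] [ 0.5197 -0.1857  0.1594] 30.0
-0.123 [-2.   1.2  8. ] [ 0.526  -0.188   0.1588] 30.0
-0.185 [-1.5 -0.3  8. ] [ 0.5324 -0.1904  0.1578] 30.0
-0.247 [-1.3  0.5  8.9] [ 0.5387 -0.1927  0.1563] 30.0
-0.308 [-0.3 -0.4  8.3] [ 0.545  -0.195   0.1545] 30.0
-0.37 [ 0.1 -0.8  8.2] [ 0.551  -0.1972  0.1522] 30.0
[ 2.5597689  -0.76645849  5.46178445] 22.3167
(array([252.25, 257.25]), np.int32(4))
```

View pics/e.png

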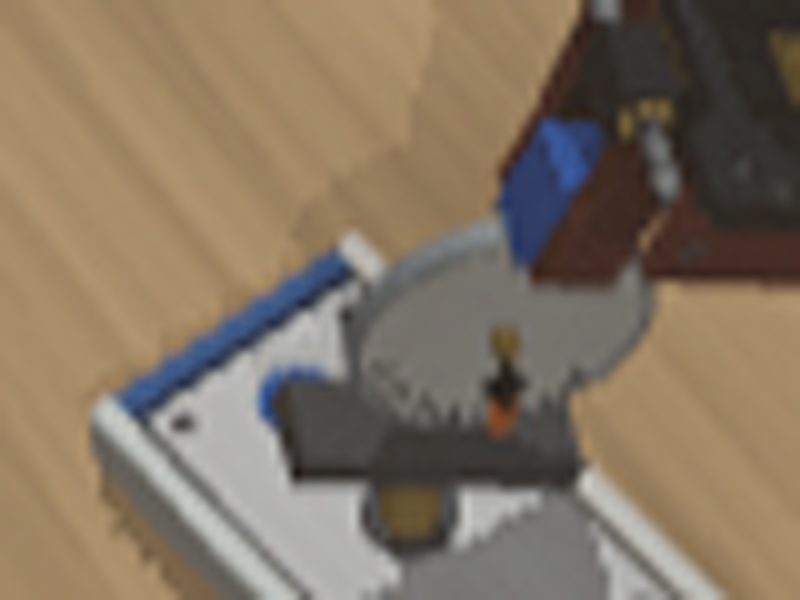

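The rocked view shows the pivot at (504,338), the pointer tip at about (503,385) and the orange mark directly beneath it at (500,418). I'll quantify what is left.

Run:
```python
from h import *
S=np.load("S.npy"); p=np.load("rest.npz")["p"]
for f,roll in(("s1.npz",0),("s2.npz",-.37)):
    d=np.load(f); c=dict(img=d["img"],K=d["K"],world_to_cam=d["W"])
    G=Rg(np.radians(-110),roll); F=(S+[0,0,.014]) if roll==0 else p-[0,0,.110]+G.apply([0,0,.009])
    P=F+G.apply([.008,0,.06]); 
    im=c["img"].astype(float); b,g,r=im[...,0],im[...,1],im[...,2]
    u0,v0=px(c,P).astype(int); 
    w=np.clip(r-1.5*g-20,0,None); w[:v0+2]=0;w[v0+13:]=0;w[:,:u0-8]=0;w[:,u0+10:]=0
    vv,uu=np.mgrid[:384,:512]; m=np.array([(w*uu).sum(),(w*vv).sum()])/w.sum()
    piv=np.array([244.7,247.17]) if roll==0 else np.array([203+50.45-.5,216+33.85-.5])
    pt=np.array([193+389.5/7.5-.5,208+330.5/7.5-.5]) if roll==0 else np.array([203+50.35-.5,216+38.55-.5])
    a=lambda q:np.arctan2(q[0],-q[1])
    M,V,T=[plane(c,x,G,P) for x in(m,piv,pt)]
    print(f,m,"model pivot",px(c,P),"mark",M-V,a(M-V),"(model pivot)",a(M),"pointer",a(T-V),T-V,"mark vs pointer blob",a(M-V)-a(T-V))
```

```text
s1.npz [248. 253.] model pivot [244.37941446 247.79851665] mark [ 10.09768944 -32.10242883] 0.30474772052522975 (model pivot) 0.35768887207865546 pointer -0.021388161660796646 [ -0.45619961 -21.32628577] mark vs pointer blob 0.3261358821860264
s2.npz [nan nan] model pivot [252.87448139 250.00039348] mark [nan nan] nan (model pivot) nan pointer 0.38679560269026514 [  8.91078628 -21.87694586] mark vs pointer blob nan<stdin>:10: RuntimeWarning: invalid value encountered in divide
```

Run:
```python
from h import *
S=np.load("S.npy"); p=np.load("rest.npz")["p"]
a=lambda q:np.arctan2(q[0],-q[1])
for f,roll in(("s1.npz",0),("s2.npz",-.37)):
    d=np.load(f); c=dict(img=d["img"],K=d["K"],world_to_cam=d["W"])
    G=Rg(np.radians(-110),roll); F=(S+[0,0,.014]) if roll==0 else p-[0,0,.110]+G.apply([0,0,.009])
    P=F+G.apply([.006,0,.06]); im=c["img"].astype(int); u0,v0=px(c,P).round().astype(int)
    print((im[...,2]-im[...,1])[v0-4:v0+12,u0-5:u0+9])
    w=np.clip(im[...,2]-im[...,1]-22.,0,None); k=np.zeros_like(w); k[v0+4:v0+11,u0-4:u0+9]=1; w*=k
    vv,uu=np.mgrid[:384,:512]; m=np.array([(w*uu).sum(),(w*vv).sum()])/w.sum()
    M=plane(c,m,G,P); print(f,u0,v0,m,px(c,P),M,a(M))
    for r in(.2,.3,.37,.42):print(r,px(c,P+G.apply([0,.037*np.sin(r),-.037*np.cos(r)])).round(2),end=" ")
    print()
```

```text
[[17 24 21 14 19 23 24 25 25 24 21 17 17  7]
 [16 25 26 22 23 22 17 17  6  7  6  7  6  2]
 [ 5 14 11  7  7  8  9  6  3  4  2  4  3  3]
 [ 4  6  5  3  5 11 14  5  3  4  3  2  4  3]
 [ 4  4  4  4  8 20 19 10  4  4  4  3  4  3]
 [ 4  3  5  3  4 20 19 11  3  3  3  4  4  5]
 [ 4  3  3  4  3 12 12  7  4  4  4  3  4  4]
 [ 4  4  4  3  3  6  5  4  4  3  3  3  3  3]
 [ 5  5  4  4  3  7  6  4  2  3 18  7  2  3]
 [ 3  5  5  5  7  7  6  7 11 30 42 25  0  2]
 [ 4  4  4  5  4  5  5  3  8 56 53 46 14  0]
 [ 4  4  4  3  4  4  4  1  3 40 53 52 24 -1]
 [ 3  2  3  4  3  2  3  2  3 15 34 30 15  1]
 [ 1  3  2  3  4  3  3  4  3  1  8  2  3  4]
 [ 3  5  3  4  4  4  4  3  3  2  4  3  4  3]
 [ 4  4  4  3  5  4  3  4  3  4  5  3  4  3]]
s1.npz 244 247 [249.04072398 253.40723982] [244.20472002 247.21994323] [ 14.6679268  -35.56258928] 0.39119613779846446
0.2 [246.54 254.05] 0.3 [247.77 253.62] 0.37 [248.61 253.28] 0.42 [249.2  253.03] 
[[ 4  4  4  5  5  4  4  4  5  6  4  5  5  6]
 [ 4  4  4  5  5  3  4  3  4  4  3  3  2  3]
 [ 5  3  4  4  4  3  3  3  4  3  4  4  3  4]
 [ 5  5  3  3  8 11  6  3  4  3  4  3  3  2]
 [ 4  4  2  3 15 19 14  3  4  3  3  3  3  3]
 [ 3  3  2  4 14 19 18  4  3  3  3  4  4  4]
 [ 4  3  4  3  8 15 14  5  3  4  4  4  4  3]
 [ 4  2  3  4  4  9  7  4  4  4  4  3  3  3]
 [ 4  3  3  3  4  6  5  3  4  4  4  4  3  3]
 [ 3  4  3  5  5  7  5  4  3  5  3  4  2 10]
 [ 5  5  4  3 10  5 12  2  4  4  1  7 19 22]
 [ 4  4  4  7 48 15 31  1  3  0  1  6 28 27]
 [ 4  3  3 11 56 43 32  0  1  1  2  3 24 27]
 [ 2  2  2 13 54 46 18  0  3  1  1  3 19 26]
 [ 3  4  3 10 34 23  8  1  2  2  2  2 13 27]
 [ 4  3  3  2  2  2  3  3  3  2  3  1  6 27]]
s2.npz 253 249 [253.62755102 257.25510204] [252.69388036 249.42827086] [ 18.53145501 -36.79001926] 0.46661021392036967
0.2 [250.24 257.08] 0.3 [251.47 256.91] 0.37 [252.34 256.75] 0.42 [252.96 256.62]
```

Pointer and mark agree to about 0.02 rad in both views (mark at about 0.37 to 0.38). The contact force is about 8 N and steady, so I hand in.

Run:
```python
from h import *
ctrl.hold(.5); o=ctrl.get_obs(); print((o["contact_force"]-np.load("rest.npz")["f0"]).round(1),o["grip_force"],np.abs(o["qd"]).max()); print(ctrl.job_done())
```

```text
[ 2.1 -0.6  9.3] 29.998765289783478 0.002524708151663614
the job is handed in; nothing more can be done
None
```

I pressed the plate home and handed in the job holding the gauge on the stud with about 9 N of contact, rocked so its settled pointer sits within about 0.02 rad of the orange mark; the pass/fail verdict was not returned.

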